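Start a battery test with the spring-return key

TASK

Lay the loose silver-grey phone battery flat in the black nest of the test station, either way round. Then turn the station's red key clockwise from off, past run, to the start stop, hold it there for about a second and let it go, so that it springs back and rests at run. Leave the other things where they lie.

Things in the scene. Friction and masses are not known exactly. Their poses are not given: they have to be found in the camera images.
- cell: The loose phone battery to be tested: silver-grey with a white label, 56 (x) x 38 (y) x 6 (z) mm, 22 g nominal, lying flat on the tablecloth, to the right of the station. Origin at the centre of its underside. Grasp it across the 38 mm.
- station: Grey battery test station fixed to the table, 126 (x) x 240 (y) mm. Origin at the centre of its underside, x to its back, y to its left, z up. Right half (-y): 19 mm high, with the black battery nest. Left half: a wedge, 85 mm high at its left edge, 22 mm at its right, so its face slopes 30 degrees from level down to -y; it carries the key. Dots on the face: white off, green run, orange start.
- nest (a point): Centre of the floor of the black nest on the station, 24 mm above the table; axes as the station's. The battery lies with its 56 mm side along the nest's y. Low guides, 6 mm above the floor, leave a space of 66 (y) x 48 (x) mm: end stops at both y ends and short guides at the corners; the two x sides are open over the middle 58 mm, for the fingers.
- key_grip (a point): Point on the key's axis inside the red key head, 33 mm out from the sloped face, where to grip. z points out of the face along the axis (30 degrees off vertical). Red head: 32 mm wide (x), 10 mm thick (y), 16 to 48 mm out from the face; grasp its flat sides across the 10 mm. Below: a steel collar, 34 mm across, 7 mm high. A white mark on the head's end points to the chosen dot.
- lock (a joint): Turn of the lock barrel, which carries the key, in rad: 0 at off, 0.60 at run (its stop); clockwise seen facing the sloped face is positive. Friction of 0.04 Nm lets it stay where it is left. It starts between 0 and 0.2.
- key (a joint): Further turn of the key against its spring, relative to the barrel, rad: 0 at rest, 0.50 at the start stop; clockwise positive. The spring takes 0.08 Nm to begin, 0.14 Nm at the stop, so the barrel turns to run first and the key then winds on to start: 1.1 rad in all from off. Released, it springs back to 0 and the barrel stays at run.
- old_cell: Bystander: dark blue phone battery, 54 x 38 x 6 mm, lying to the right of the station; leave it alone. Origin at the centre of its underside.
- steel_tweezers: Bystander: steel tweezers, 118 x 12 x 8 mm, lying before the station; leave them alone. Origin at the centre of the underside.
- phone_keypad: Bystander: keypad phone, 107 x 47 x 16 mm, lying at the far right; leave it alone. Origin at the centre of its underside.

How it is judged:
By the outcome, as a careful person would: the job done as asked, in the order asked, and still so for the second after the job is handed in, with the robot touching nothing.
It also fails if it takes over 51 s, if anything falls off the work surface, if the arm or the gripper's body presses on something with over 40 N, if the wrist force passes 120 N, or if a joint passes its speed limit or range.

ROBOT

A 6-joint arm with a two-finger parallel gripper is mounted at the origin on a cart in front of the work surface, level with it; the furniture and walls round the work are solid. World frame = base frame: x ahead of the robot, y to its left, z up, the work surface at z = 0. Lengths are in m, angles in degrees, forces in N, time in s.
With the tool pointing down it reaches from about 0.375 to 0.75 m from the base axis. Payload 9 kg.
Tool frame: the origin (TCP) lies where the fingers leave the gripper's body, on its centre line; the fingertips stand 73 mm ahead of it and the grasp point (between the pads) lies 54 mm ahead of it (robot.tip_reach is the distance from the TCP to the fingertips, in m); z points along the fingers, y is the line along which they close (so a half turn about z gives the same grasp; the last joint's range is limited). The gripper opens to 85 mm and grips with 20 to 120 N. Pads are 22 mm wide; open, the fingers measure 114 mm over their backs; the gripper's body (76 mm by 85 mm) begins 54 mm behind the grasp point. The pads swing forward as they close: fully open they stand 13 mm farther back than shut.
Start: joints at [-75.842, 5.964, 5.575, 89.605, 0, 77.527], TCP at [0.269, -0.536, 0.304] pointing down, gripper open.
Joint ranges: [-171.21, 171.21], [-48.23, 106.86], [-62.78, 66.21], [-105.2, 120.99], [-86.42, 89.51], [-180, 180]. Speed limits (degrees/s): [127.2, 127.2, 147.25, 180, 180, 180].

INTERFACE

Orientations are given as [roll, pitch, yaw] about the fixed x, y, z axes, in that order (R = Rz(yaw) Ry(pitch) Rx(roll)).
In Python, from plant import robot gives the robot as it stands. Calls block until the motion is done:
- robot.move_pose(position, orientation): joint-space move of the TCP to a pose.
- robot.line_to(position, vel=0.15, rotation=None, guard=None): straight line of the TCP; rotation=None keeps the orientation; vel is the mean speed in m/s. With guard (N) it stops when the force on the tool has changed by that much, and returns True; else False.
- robot.goto_joints(angles): joint-space move.
- robot.set_gripper(opening): finger opening in m; the grip force is fixed at half the most; returns when the fingers have stopped.
- robot.pause(seconds).
- robot.ik(position, orientation): joint angles nearest the present ones, or None.
- robot.observe(): the state.
- robot.grab_frame(name): name is "scene" or "top" or "wrist"; returns the picture (400x640x3 uint8, blue, green, red); there is no depth.
- robot.get_calibration(name): a dict with "vertical_fov" (degrees; the focal length in pixels is half the picture's height over the tangent of half this angle, whatever the lens; pixels are square), "cx", "cy" (the principal point, pixels), "k1" (the pictures are not rectified: a ray, as slopes to the right and down, at radius r is drawn at 1 + k1 r^2 times it, then the intrinsics apply), "rvec" (rotation vector, rad) and "tvec" (3), from world to camera coordinates, as OpenCV has them. Camera axes: x right, y down, z forward; pixel columns grow to the right and rows downward; lengths in m; the calibration is good to about 2 mm. A picture is of the moment at which its call begins: read the wrist's pose just before it. get_calibration takes no time and is no camera call; for the wrist camera it gives the pose at the moment of the call.
A pose or a line that the arm cannot do raises robot.IKError and nothing moves.
- robot.job_done(): hands the job in; it is judged then, once.
The state is a dict: "time": time; "q": joint angles; "qvel": joint speeds; "joint_torque": joint torques, N m; "tool_pos": TCP position; "tcp_rot": TCP orientation; "ft_force": force on the tool from outside, world axes, zero at the start; "torque": the same for the moment, N m; "gripper_width": finger opening in m; "gripper_force": force on a finger pad.
Only numpy, scipy, OpenCV 4.12 (cv2) and the standard library are available. Lean on these libraries where they do the work, as an engineer would, in place of code of your own. Each camera call takes 0.05 s, during which the arm holds its last target. There are 200 camera calls.

## Working session

There is one attempt and no reset: what is moved stays moved. The work goes in short steps, each a Python script; the robot and the scene stay as the last script left them, time stands still between calls to the robot, and variables do not carry over. Pictures are saved under pics/ and viewed, at most 10 in all, crops included, and the job is handed in when it is done.

```bash
mkdir -p pics; ls
python3 - <<'E'
from plant import robot
import cv2
for n in("scene","top"):
    cv2.imwrite(f"pics/{n}1.png",robot.grab_frame(n)); print(n,robot.get_calibration(n))
print(robot.observe())
E
```

```text
pics
scene {'vertical_fov': 42.404699391747876, 'cx': 320.4848690576068, 'cy': 202.6656866089889, 'k1': -0.120534611657607, 'rvec': array([ 1.90571603, -0.73154654,  0.4834922 ]), 'tvec': array([-0.47169351,  0.16133439,  1.21439211])}
top {'vertical_fov': 50.68809713617799, 'cx': 318.8474623031132, 'cy': 201.5287717549013, 'k1': -0.05716759628653196, 'rvec': array([ 2.16125405, -2.13736177,  0.11314183]), 'tvec': array([-0.13783903,  0.49385227,  0.94253393])}
{'time': 0.1, 'q': array([-7.58419021e+01,  5.99625836e+00,  5.53247614e+00,  8.96076004e+01,
       -6.79236842e-04,  7.75243125e+01]), 'qvel': array([ 0.06084117, -0.05609622,  0.09606868,  0.07649335,  0.01195125,
       -0.05303874]), 'joint_torque': array([ 5.61556648e-03, -5.58206534e+01,  5.04720926e+01,  1.31487788e-02,
       -3.32669606e-04,  2.65490780e-05]), 'tool_pos': array([ 0.26889845, -0.53611671,  0.30319844]), 'tcp_rot': array([-1.79930156e+02, -1.47572490e-02,  2.66337768e+01]), 'ft_force': array([0.41843938, 0.04217691, 0.334007  ]), 'torque': array([-0.07238548,  0.02050965,  0.05993025]), 'gripper_force': 0.0, 'gripper_width': 0.08542345429415794}
```

View pics/scene1.png

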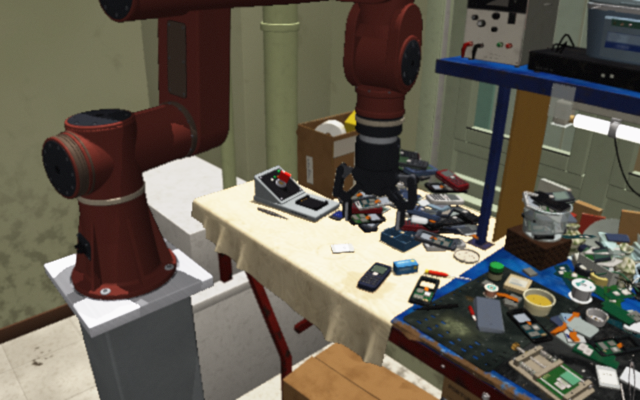

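View pics/top1.png

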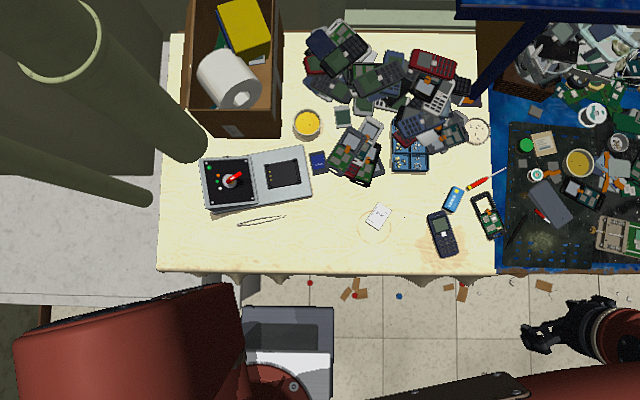

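The scene view shows the station at about (290,195) and the cell at (343,248). In the top view the station is centred near (257,178), the red key is at (233,178), the nest at (283,173) and the white-labelled cell at (378,216). I'll zoom in.

```bash
cat > h.py <<'E'
import numpy as np, cv2
from scipy.spatial.transform import Rotation as R
from plant import robot
def cam(n,c=None):
    c=c or robot.get_calibration(n); f=200/np.tan(np.radians(c["vertical_fov"]/2))
    K=np.array([[f,0,c["cx"]],[0,f,c["cy"]],[0,0,1]]); return K,np.array([c["k1"],0,0,0.]),np.array(c["rvec"]),np.array(c["tvec"])
def px2w(n,p,z,c=None):
    K,d,r,t=cam(n,c); u=cv2.undistortPoints(np.array(p,float).reshape(-1,1,2),K,d)[:,0]
    M=cv2.Rodrigues(r)[0]; o=-M.T@t; D=np.c_[u,np.ones(len(u))]@M
    return o+D*((z-o[2])/D[:,2])[:,None]
def w2px(n,P,c=None):
    K,d,r,t=cam(n,c); return cv2.projectPoints(np.array(P,float).reshape(-1,1,3),r,t,K,d)[0][:,0]
E
python3 - <<'E'
from h import *
i=cv2.imread("pics/top1.png")[140:245,190:410]
cv2.imwrite("pics/crop.png",cv2.resize(i,None,fx=3.6,fy=3.6,interpolation=cv2.INTER_CUBIC))
print(px2w("top",[[378,216]],.006),px2w("top",[[283,173]],.024),px2w("top",[[233,178]],.08))
E
```

```text
[[ 0.46544794 -0.27099466  0.006     ]] [[ 0.56239218 -0.04757699  0.024     ]] [[0.53954737 0.05701228 0.08      ]]
```

View pics/crop.png

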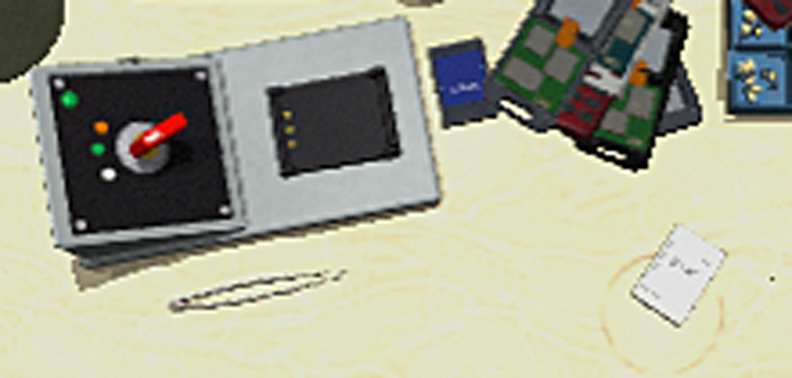

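The crop shows the cell's corners at (677,222), (727,250), (683,326) and (632,294), with its long side running lower-left to upper-right. The nest spans (266,88) to (401,158). The white, green and orange dots are at (108,174), (97,149) and (101,127), and the red head points along the white-dot line.

```bash
cat > fit.py <<'E'
from h import *
from scipy.optimize import least_squares
g=lambda L:np.array(L)/3.6+[190,140]-.36
def S2W(s,P):  # station->world
    x,y,a=s; P=np.atleast_2d(P); c,n=np.cos(a),np.sin(a)
    return np.c_[x+c*P[:,0]-n*P[:,1],y+n*P[:,0]+c*P[:,1],P[:,2]]
E
python3 - <<'E'
from fit import *
c=px2w("top",g([[677,222],[727,250],[683,326],[632,294]]),.005)
print("cell",c,c.mean(0),[np.linalg.norm(c[i]-c[i-1]) for i in range(4)])
P=[[.063,-.12,.019],[-.063,-.12,.019],[.063,.12,.085],[-.063,.12,.085]]
p=g([[405,15],[440,203],[33,68],[57,247]])
f=lambda s:(w2px("top",S2W(s,P))-p).ravel()
r=least_squares(f,[.55,0,0]);s=r.x;print("station",s,np.degrees(s[2]),r.fun)
n=px2w("top",g([[266,88],[388,66],[401,158],[281,178]]),.028);print("nest",n.mean(0),n)
# face plane in station: z=.022+(y-.0109)*tan30
K,d,rv,t=cam("top");M=cv2.Rodrigues(rv)[0];o=-M.T@t
nw=S2W([0,0,s[2]],[0,-.5,np.sqrt(.75)])[0]; p0=S2W(s,[0,.12,.085])[0]
def face(px,h):
    u=cv2.undistortPoints(np.array(px,float).reshape(-1,1,2),K,d)[:,0];D=np.c_[u,np.ones(len(u))]@M
    W=o+D*(((p0+h*nw-o)@nw)/(D@nw))[:,None]
    ex=S2W([0,0,s[2]],[1,0,0])[0];ey=np.cross(nw,ex);return np.c_[(W-p0)@ex,(W-p0)@ey]
print("cam",o,"dots w,g,o",face(g([[108,174],[97,149],[101,127]]),0),"collar",face(g([[143,145]]),.007),"head ends",face(g([[137,150],[185,120]]),.04))
print("panel",face(g([[48,78],[207,62],[234,225],[72,240]]),0))
c=robot.get_calibration("wrist");print(c)
E
```

```text
cell [[ 0.50027872 -0.27056452  0.005     ]
 [ 0.48217676 -0.30313681  0.005     ]
 [ 0.43226929 -0.27416029  0.005     ]
 [ 0.45275402 -0.2410682   0.005     ]] [ 0.4668697  -0.27223245  0.005     ] [np.float64(0.05593415733618826), np.float64(0.03726439886376375), np.float64(0.057709563707522005), np.float64(0.038919284691740275)]
station [0.54936944 0.01023648 0.19355124] 11.089669021635217 [ 1.9178869  -0.05876614  1.69357278 -0.51469055 -2.48025979 -2.73361437
 -0.98116222  3.05338429]
nest [ 0.56016253 -0.04663803  0.028     ] [[ 0.58245774 -0.0018412   0.028     ]
 [ 0.59762574 -0.08095279  0.028     ]
 [ 0.53715566 -0.09047924  0.028     ]
 [ 0.52341097 -0.0132789   0.028     ]]
cam [ 0.37603358 -0.15050624  0.99358266] dots w,g,o [[-0.01403546 -0.04157007]
 [ 0.00237614 -0.03703462]
 [ 0.01623583 -0.0416989 ]] collar [[ 0.0011927 -0.0645284]] head ends [[-0.00901004 -0.04908503]
 [ 0.00754937 -0.08231474]]
panel [[ 0.04959267 -0.01300437]
 [ 0.0549948  -0.11860035]
 [-0.05420006 -0.11877851]
 [-0.05317093 -0.01290766]]
{'vertical_fov': 63.172919758085825, 'cx': 324.48319674673803, 'cy': 197.89932501174866, 'k1': -0.03830702371638031, 'rvec': array([-2.42561446,  1.49574065,  0.25069953]), 'tvec': array([-0.5991677 , -0.04239196,  0.38042939])}
```

Run:
```python
from h import *
robot.move_pose([.467,-.272,.20],[180,0,149]); robot.set_gripper(.055)
s=robot.observe();c=robot.get_calibration("wrist");i=robot.grab_frame("wrist")
cv2.imwrite("pics/w1.png",i);np.save("w1.npy",c)
print(robot.tip_reach,s["time"],s["q"],s["tool_pos"],s["tcp_rot"],s["gripper_width"],w2px("wrist",[[.467,-.272,.006]],c))
```

```text
0.0726 1.9167 [-4.41203907e+01 -4.09028346e+00 -1.53717897e+01  7.87144583e+01
 -5.94589611e-04 -1.30850270e+01] [ 0.4669113  -0.27226226  0.20007004] [-1.79998507e+02  3.79606759e-03  1.48964636e+02] 0.05496305300168929 [[324.4481819  190.44496322]]
```

View pics/w1.png

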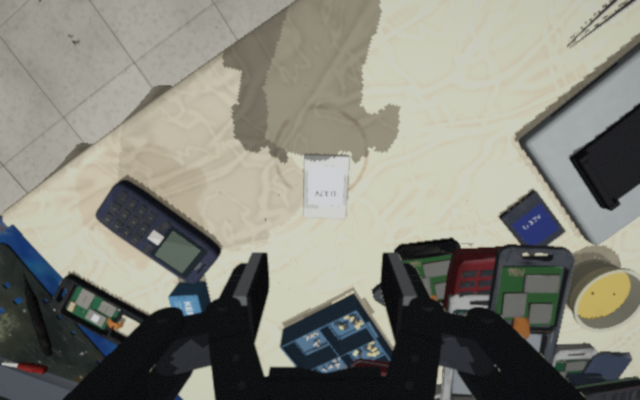

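The wrist view shows the cell at columns 304–349 and rows 155–218, centred near (326.5,186.5) and lined up with the fingers. I'll grasp it, then look down at the nest.

Run:
```python
from h import *
c=np.load("w1.npy",allow_pickle=True).item()
k=px2w("wrist",[[305,156.5],[349,156],[347,218],[304,217]],.006,c);m=k.mean(0);print(k,m)
robot.set_gripper(.052)
robot.line_to([m[0],m[1],.09],vel=.2)
print(robot.line_to([m[0],m[1],.0735],vel=.05,guard=8))
print(robot.observe()["tool_pos"],robot.observe()["ft_force"])
robot.set_gripper(.02)
s=robot.observe();print(s["gripper_width"],s["gripper_force"],s["ft_force"])
robot.line_to([m[0],m[1],.20],vel=.2)
s=robot.observe();print(s["gripper_width"],s["gripper_force"],s["ft_force"])
robot.move_pose([.560,-.0466,.20],[180,0,100.8])
s=robot.observe();c=robot.get_calibration("wrist");i=robot.grab_frame("wrist")
cv2.imwrite("pics/w2.png",i);np.save("w2.npy",c)
print(s["time"],s["gripper_width"],s["q"],w2px("wrist",[[.560,-.0466,.028]],c))
```

```text
[[ 0.43360789 -0.27061198  0.006     ]
 [ 0.45189546 -0.23936243  0.006     ]
 [ 0.49896509 -0.2681091   0.006     ]
 [ 0.47871679 -0.29995155  0.006     ]] [ 0.46579631 -0.26950877  0.006     ]
False
[ 0.46566695 -0.26938726  0.07328671] [-0.08796021 -0.52334044  0.17589746]
0.0353088173397848 59.567545652389526 [-0.07704232  1.33899611  6.57578817]
0.03506083829441076 59.71478819847107 [ 0.66206256  0.90665063 -0.19201323]
5.6333 0.03501301253962527 [-1.81338702e+01 -2.81746723e-01 -1.17443022e+01  7.86074871e+01
 -1.30867546e-02  6.10280712e+01] [[325.3289132  199.23721012]]
```

View pics/w2.png

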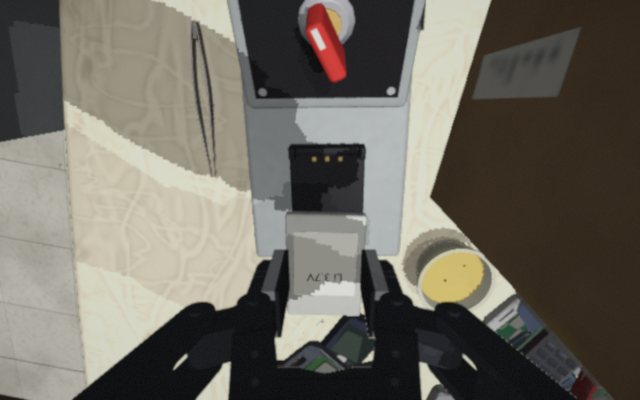

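The wrist view shows the cell held squarely, with corners (288,214), (365,213), (359,313) and (287,308). The nest's outer top edge is at row 145 between columns 290 and 365. The station's right corners are near (258,255) and (399,255).

Run:
```python
from fit import *
c=np.load("w2.npy",allow_pickle=True).item()
k=px2w("wrist",[[288,214],[365,213],[359,313],[287,308]],.1325,c);print("cell",k,k.mean(0))
e=px2w("wrist",[[258,255],[399,255]],.019,c);a=np.arctan2(*(e[1]-e[0])[[1,0]]);print("stn",e,np.linalg.norm(e[1]-e[0]),np.degrees(a))
n=px2w("wrist",[[289.5,145],[364.5,145]],.030,c);b=np.arctan2(*(n[1]-n[0])[[1,0]]);print("nest top",n,np.linalg.norm(n[1]-n[0]),np.degrees(b))
a=np.radians(10.8)
ey=np.array([-np.sin(a),np.cos(a),0])
print("nest c",n.mean(0)-.039*ey, "station c",e.mean(0)+.12*ey)
print(px2w("wrist",[[314,159],[327,159],[340,159]],.024,c))
np.set_printoptions(suppress=True)
print(robot.observe()["tool_pos"])
```

```text
cell [[ 0.53757822 -0.02093064  0.1325    ]
 [ 0.57166458 -0.01388707  0.1325    ]
 [ 0.58127831 -0.06780112  0.1325    ]
 [ 0.54482612 -0.07167447  0.1325    ]] [ 0.55883681 -0.04357332  0.1325    ]
stn [[ 0.51293222 -0.11107642  0.019     ]
 [ 0.63320049 -0.08799412  0.019     ]] 0.12246325004413959 10.86429453353381
nest top [[ 0.52589192 -0.00930981  0.03      ]
 [ 0.58019909  0.00113164  0.03      ]] 0.055301828438482976 10.883252230318346
nest c [ 0.56035338 -0.04239828  0.03      ] station c [0.5505806 0.0183392 0.019    ]
[[ 0.54556546 -0.0175538   0.024     ]
 [ 0.55534404 -0.0156759   0.024     ]
 [ 0.56512269 -0.01379421  0.024     ]]
[ 0.55970796 -0.04726536  0.19945093]
```

Run:
```python
from fit import *
np.set_printoptions(suppress=True,precision=4)
print(px2w("top",g([[405,15],[440,203]]),.019))
print("gold",px2w("top",g([[287,113],[290,130],[292,147]]),.024))
c=robot.get_calibration("wrist");i=robot.grab_frame("wrist");s=robot.observe();print(s["tool_pos"],s["qvel"])
np.save("w3.npy",c)
a=i[130:270,220:430];b=robot.grab_frame("scene")[160:225,245:345]
cv2.imwrite("pics/w3.png",np.vstack([cv2.resize(a,(630,420-140),interpolation=cv2.INTER_CUBIC) if 0 else cv2.resize(a,(450,300),interpolation=cv2.INTER_CUBIC),cv2.resize(b,(450,292),interpolation=cv2.INTER_CUBIC)]))
# tool-grasp centre in each camera
```

```text
[[ 0.6341 -0.0909  0.019 ]
 [ 0.5094 -0.1157  0.019 ]]
gold [[ 0.5668 -0.0154  0.024 ]
 [ 0.5556 -0.0177  0.024 ]
 [ 0.5444 -0.0193  0.024 ]]
[ 0.5598 -0.0474  0.1996] [-0.0627 -0.1118  0.3072  0.1231 -0.0651  0.3459]
```

View pics/w3.png

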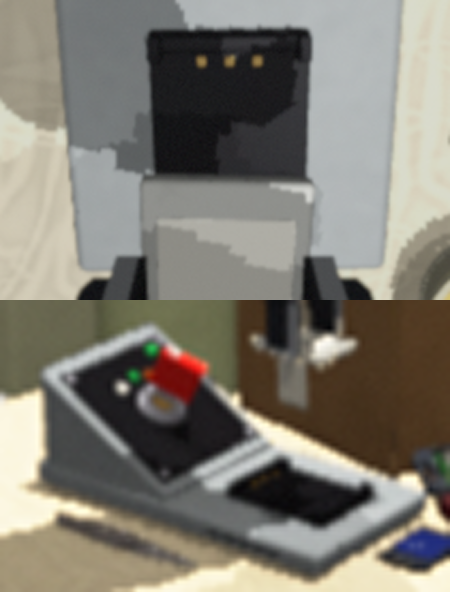

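The contacts and station corners from the two cameras agree to 2–3 mm. Both chains give a place pose of (0.5613, -0.0439), so I'll place the cell there.

Run:
```python
from h import *
np.set_printoptions(suppress=True,precision=4)
x,y=.5613,-.0439
robot.line_to([x,y,.112],vel=.12)
print(robot.line_to([x,y,.0968],vel=.03,guard=5))
s=robot.observe();print(s["tool_pos"],s["ft_force"],s["tcp_rot"])
robot.set_gripper(.052)
robot.line_to([x,y,.20],vel=.2)
c=robot.get_calibration("wrist");i=robot.grab_frame("wrist");np.save("w4.npy",c)
t=robot.grab_frame("top");cv2.imwrite("pics/top4.png",t);cv2.imwrite("pics/w4full.png",i)
cv2.imwrite("pics/w4.png",np.hstack([cv2.resize(i[0:260,215:435],None,fx=2.2,fy=2.2,interpolation=cv2.INTER_CUBIC)]))
print(robot.observe()["time"],s["ft_force"])
```

```text
True
[ 0.5613 -0.0439  0.0983] [-0.5871  0.4575  5.583 ] [179.9948   0.0064 100.8022]
8.2083 [-0.5871  0.4575  5.583 ]
```

View pics/w4.png

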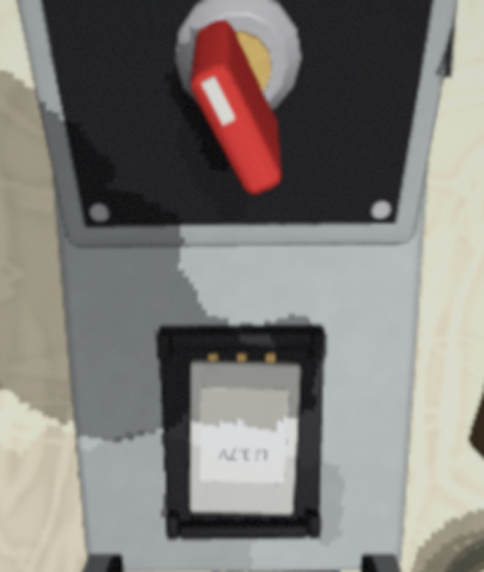

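The cell lies flat inside the guides: it spans rows 363–515 and columns 190–300 in the crop, and the nest's outer edges are at rows 327–537. Next I'll move above the key along its axis and look.

```bash
cat > key.py <<'E'
from fit import *
st=[.5497,.0164,np.radians(10.87)]
ex=S2W([0,0,st[2]],[1,0,0])[0]; nw=S2W([0,0,st[2]],[0,-.5,np.sqrt(.75)])[0]; ey=np.cross(nw,ex)
p0=S2W(st,[0,.12,.085])[0]   # left top edge of face
def ori(phi,sgn=1):
    x=sgn*(np.cos(phi)*ey+np.sin(phi)*ex); z=-nw
    return R.from_matrix(np.c_[x,np.cross(z,x),z]).as_euler("xyz",degrees=True)
def face(n,px,h,c=None):
    K,d,rv,t=cam(n,c);M=cv2.Rodrigues(rv)[0];o=-M.T@t
    u=cv2.undistortPoints(np.array(px,float).reshape(-1,1,2),K,d)[:,0];D=np.c_[u,np.ones(len(u))]@M
    W=o+D*(((p0+h*nw-o)@nw)/(D@nw))[:,None]
    return np.c_[(W-p0)@ex,(W-p0)@ey]
F=lambda u,v,h:p0+u*ex+v*ey+h*nw
E
python3 - <<'E'
from key import *
np.set_printoptions(suppress=True,precision=4)
print("top collar",face("top",g([[143,145]]),.007),"dots",face("top",g([[108,174],[97,149],[101,127]]),0))
w=np.load("w4.npy",allow_pickle=True).item()
print("w4 collar",face("wrist",[[324,23.6]],.007,w))
for sg in(1,-1):
    for phi in(-.6,0,.6):
        q=robot.ik(F(0,-.0635,.087),ori(phi,sg));q2=robot.ik(F(0,-.0635,.2),ori(phi,sg));print(sg,phi,q,q2)
E
```

```text
top collar [[ 0.0001 -0.0707]] dots [[-0.0152 -0.0477]
 [ 0.0012 -0.0431]
 [ 0.0151 -0.0478]]
w4 collar [[-0.0008 -0.067 ]]
1 -0.6 [-20.6905  12.0677 -10.0151  84.7311  25.2168  20.2752] [-25.421   12.8582   1.1197  97.1281  23.7665  15.3269]
1 0 [-20.6905  12.0677 -10.0151  84.7311  25.2168  54.6527] [-25.421   12.8582   1.1197  97.1281  23.7665  49.7043]
1 0.6 [-20.6905  12.0677 -10.0151  84.7311  25.2168  89.0302] [-25.421   12.8582   1.1197  97.1281  23.7665  84.0818]
-1 -0.6 [ -20.6905   12.0677  -10.0151   84.7311   25.2168 -159.7248] [ -25.421    12.8582    1.1197   97.1281   23.7665 -164.6731]
-1 0 [ -20.6905   12.0677  -10.0151   84.7311   25.2168 -125.3473] [ -25.421    12.8582    1.1197   97.1281   23.7665 -130.2957]
-1 0.6 [-20.6905  12.0677 -10.0151  84.7311  25.2168 -90.9698] [-25.421   12.8582   1.1197  97.1281  23.7665 -95.9182]
```

Run:
```python
from key import *
robot.move_pose(F(0,-.068,.18),ori(-.5)); robot.pause(.3)
c=robot.get_calibration("wrist");i=robot.grab_frame("wrist");np.save("w5.npy",c)
cv2.imwrite("pics/w5full.png",i)
a=w2px("wrist",[F(0,-.068,0)],c)[0];print(a,robot.observe()["time"])
x0,y0=int(a[0])-110,max(0,int(a[1])-110);print(x0,y0)
cv2.imwrite("pics/w5.png",cv2.resize(i[y0:y0+200,x0:x0+220],None,fx=3,fy=3,interpolation=cv2.INTER_CUBIC))
```

```text
[324.1932868  196.23783534] 9.2583
214 86
```

View pics/w5.png

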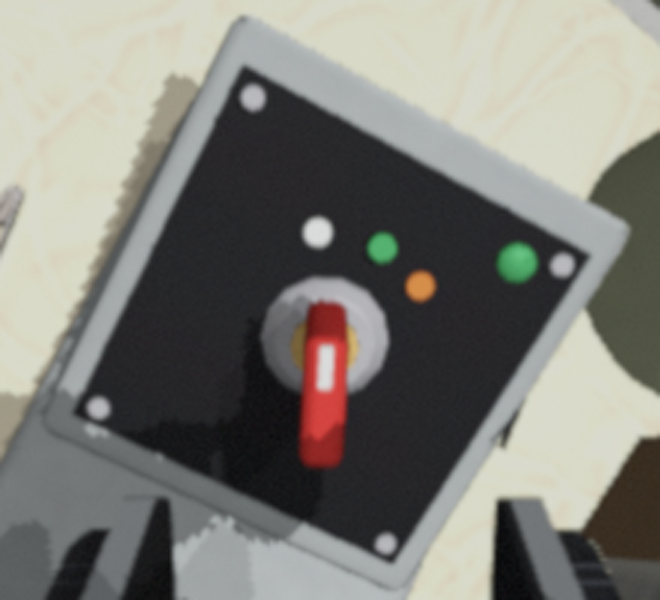

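The view shows the collar centred at (325,337), the dots at (318,232), (382,248) and (420,286), and the head's white mark from (327,347) to (325,390). The head's lower end is at about (321,467).

Run:
```python
from key import *
np.set_printoptions(suppress=True,precision=4)
c=np.load("w5.npy",allow_pickle=True).item()
f=lambda p,h:face("wrist",np.array(p)/3+[214,86]-.33,h,c)
col=f([[325,337]],.007)[0];print("collar",col)
d=f([[318,232],[382,248],[420,286]],0);print("dots",d,np.arctan2(d[:,0]-col[0],d[:,1]-col[1]),np.hypot(*(d-col).T))
print("panel corners screws",f([[253,97],[562,265],[98,407],[386,543]],0),"face corners",f([[243,18],[630,230]],0))
m=f([[327,346],[325,390]],.048);print("mark",m)
b=f([[303,437],[345,437],[321,467]],.046);print("end",b)
v=m[0]-m[1];print("mark dir",np.arctan2(*v))
w=f([[308,345],[346,345],[300,437],[344,437]],.047);print("top corners",w,w.mean(0)); v=w[:2].mean(0)-w[2:].mean(0);print(np.arctan2(*v),np.hypot(*v))
print("aim px",(w2px("wrist",[F(*col,.033)],c)-[214,86])*3)
```

```text
collar [-0.002 -0.068]
dots [[-0.0163 -0.0456]
 [ 0.0004 -0.0413]
 [ 0.0145 -0.0454]] [-0.5698  0.0894  0.6276] [0.0267 0.0269 0.0279]
panel corners screws [[-0.0471 -0.0231]
 [ 0.0445 -0.0223]
 [-0.0464 -0.1187]
 [ 0.0454 -0.1176]] face corners [[-0.0579 -0.0074]
 [ 0.055  -0.0057]]
mark [[-0.0071 -0.057 ]
 [-0.0025 -0.0664]]
end [[-0.001  -0.0797]
 [ 0.0074 -0.0751]
 [ 0.0063 -0.0845]]
mark dir -0.4571400550772425
top corners [[-0.0107 -0.0592]
 [-0.0034 -0.0551]
 [-0.0018 -0.0796]
 [ 0.007  -0.0748]] [-0.0022 -0.0672]
-0.44875505343837 0.02230142636620639
aim px [[323.2392 371.8008]]
```

Run:
```python
from key import *
np.set_printoptions(suppress=True,precision=3)
u,v=-.0015,-.0682
robot.line_to(F(u,v,.17),rotation=ori(-.45))
print(robot.line_to(F(u,v,.089),vel=.1,guard=8))
robot.pause(.2)
def rep():
    s=robot.observe(); Rt=np.c_[ex,ey,nw]
    print(round(s["time"],2),"f",s["ft_force"]@Rt,"t",s["torque"]@Rt,"w",s["gripper_width"],s["gripper_force"],s["q"][5]); return s
print(robot.observe()["tool_pos"]-F(u,v,.089)); rep()
robot.set_gripper(0.0); rep(); robot.pause(.2); rep()
cv2.imwrite("pics/w6.png",robot.grab_frame("wrist"))
```

```text
False
[ 0. -0.  0.]
10.67 f [-0.341  0.242  0.233] t [-0.463  0.017 -0.034] w 0.05180982782696507 0.0 28.311635618419306
11.12 f [-3.032 -0.223  3.633] t [-0.723  0.749  0.076] w 0.009694558380590867 58.781336545944214 28.313467967500486
11.32 f [-4.249 -1.766  5.118] t [-0.763  0.928  0.029] w 0.008969931145583252 58.86773943901062 28.31617588633336
```

View pics/w6.png

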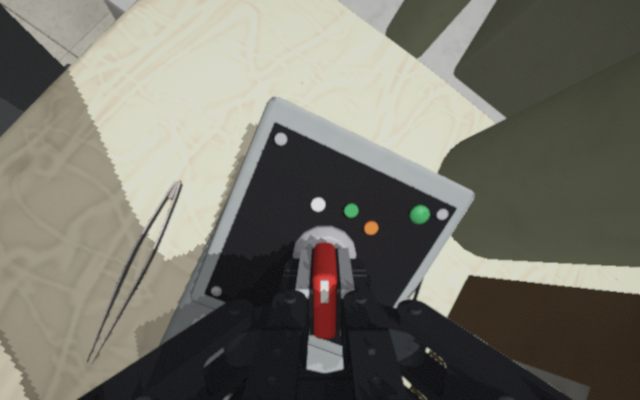

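The head is gripped squarely at (325,290) with small forces. I'll turn it while watching the axis torque.

Run:
```python
from key import *
np.set_printoptions(suppress=True,precision=3)
Rt=np.c_[ex,ey,nw]; q=robot.observe()["q"].copy(); q0=q[5]
d=0
while d<66:
    d+= 5 if d<45 else 1.5
    q[5]=q0+d; robot.goto_joints(q); s=robot.observe()
    t=s["torque"]@Rt; print(d,round(s["time"],2),round(s["q"][5]-q0,2),"f",s["ft_force"]@Rt,"t",t)
    if abs(t[2])>.45: break
```

```text
5 11.62 4.88 f [-1.713 -0.75   2.779] t [-0.571  0.46  -0.047]
10 11.87 9.78 f [-2.263  0.514  2.617] t [-0.552  0.26  -0.037]
15 12.12 14.74 f [-0.101 -0.172  1.992] t [-0.472  0.016 -0.026]
20 12.37 19.71 f [1.454 0.474 0.23 ] t [-0.411 -0.244 -0.055]
25 12.62 24.71 f [2.768 0.666 0.417] t [-0.426 -0.609  0.004]
30 12.87 29.7 f [ 4.785 -0.047 -0.792] t [-0.483 -0.99   0.118]
35 13.12 34.74 f [ 5.406  1.079 -1.622] t [-0.373 -1.104  0.084]
40 13.37 39.74 f [ 5.918  0.66  -2.185] t [-0.469 -1.219  0.099]
45 13.62 44.74 f [ 6.127 -0.131 -1.51 ] t [-0.523 -1.385  0.119]
46.5 13.87 46.22 f [ 6.176  0.432 -1.541] t [-0.539 -1.316  0.113]
48.0 14.12 47.72 f [ 7.209 -0.476 -2.543] t [-0.587 -1.379  0.125]
49.5 14.37 49.22 f [ 6.825  0.085 -2.146] t [-0.599 -1.423  0.164]
51.0 14.62 50.72 f [ 8.548 -0.394 -2.633] t [-0.588 -1.444  0.11 ]
52.5 14.87 52.22 f [ 6.758  0.501 -3.136] t [-0.648 -1.473  0.151]
54.0 15.12 53.72 f [ 7.383 -0.241 -2.931] t [-0.689 -1.528  0.072]
55.5 15.37 55.22 f [ 8.068 -0.856 -1.857] t [-0.657 -1.514  0.142]
57.0 15.62 56.72 f [ 6.912 -1.5   -3.287] t [-0.645 -1.551  0.102]
58.5 15.87 58.17 f [ 7.517 -1.226 -2.364] t [-0.694 -1.428  0.684]
```

The torque jumps at 58°, which is the start stop. Hold, let go and back off.

Run:
```python
from key import *
np.set_printoptions(suppress=True,precision=3)
robot.pause(1.0); print(robot.observe()["torque"]@np.c_[ex,ey,nw])
robot.set_gripper(.06); robot.pause(.5)
robot.line_to(F(-.0015,-.0682,.18),vel=.12); robot.pause(.3)
i=robot.grab_frame("wrist"); cv2.imwrite("pics/w7.png",i)
robot.move_pose([.45,-.2,.28],[180,0,100]); 
t=robot.grab_frame("top")[140:245,190:410];s=robot.observe();print(s["time"],s["ft_force"])
a=cv2.resize(i[60:320,150:480],None,fx=1.2,fy=1.2); b=cv2.resize(t,None,fx=1.8,fy=1.8,interpolation=cv2.INTER_CUBIC)
o=np.zeros((a.shape[0]+b.shape[0],396,3),np.uint8);o[:a.shape[0],:a.shape[1]]=a;o[a.shape[0]:,:b.shape[1]]=b
cv2.imwrite("pics/w7c.png",o)
```

```text
[-0.66  -1.417  0.664]
20.175 [ 0.047 -0.636 -0.098]
```

View pics/w7c.png

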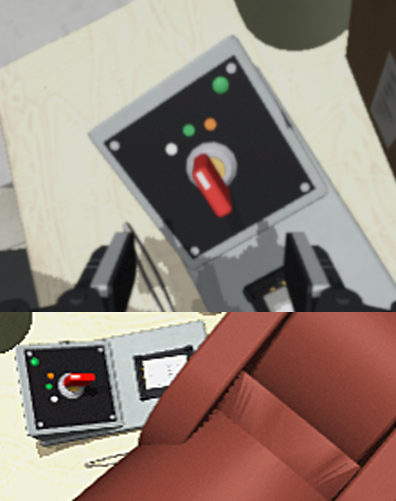

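The key now points at the green run dot, and the cell lies in the nest with nothing touching it. Handing in.

```bash
python3 -c "
from plant import robot
print(robot.job_done())"
```

```text
the job is handed in; nothing more can be done
None
```

The battery lies flat in the nest, and the key was turned to the start stop, held there for about a second and let go; the last pictures show it back at run. I handed the job in after about 20 s of robot time.

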